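# Clear the candle box, try its catch and hold the lid open

## Robot

A 7-joint arm with a two-finger parallel gripper is mounted at the origin on a cart in front of the work surface, level with it; the furniture and walls round the work are solid. World frame = base frame: x ahead of the robot, y to its left, z up, the work surface at z = 0. Lengths are in mm, angles in rad, forces in N, time in s.
With the tool pointing down it reaches from about 425 to 950 mm from the base axis. Payload 4.7 kg.
Tool frame: the origin (TCP) lies between the finger pads; the fingertips stand 22 mm ahead of it and the grasp point (between the pads) lies 3 mm ahead of it; z points along the fingers, y is the line along which they close (so a half turn about z gives the same grasp; the last joint's range is limited). The gripper opens to 85 mm and grips with 20 to 120 N. Pads are 22 mm wide; open, the fingers measure 114 mm over their backs; the gripper's body (76 mm by 85 mm) begins 54 mm behind the grasp point. The pads swing forward as they close: fully open they stand 13 mm farther back than shut.
Start: joints at [-1.259, 0.469, -0.049, 1.532, 0.024, 1.141, -0.082], TCP at [225.573, 636.21, 253.335] pointing down, gripper open.
Joint ranges: [-2.59, 2.59], [-0.33, 1.99], [-1.39, 1.29], [0.1, 2.45], [-1.04, 4.18], [0.21, 1.99], [-2.66, 2.66]. Speed limits (rad/s): [2.57, 2.57, 3.14, 3.14, 3.14, 3.14, 3.14].

## Interface

Orientations are given as a unit quaternion [x, y, z, w].
In Python, from station import manip, optics gives the robot as it stands.
- The arm moves only by the tool send_rows, never from a script. Its argument "motion" is a list that holds one entry, the list of rows, each a list of 6 numbers: the shift along the world's x, y, z each as a share of 250 mm, from -1 to 1, then the turn, a rotation vector about the world's x, y, z each as a share of 180 degrees, from -1 to 1. A call has 1 to 5 rows; each row is the pose to reach, as a shift and turn from the pose commanded when the call began, turning the shorter way round; what a row does not reach only later rows make up. A row lasts 1/10 s, in which the tool goes at most 50 mm and 8.59 degrees, less where a joint would pass 70% of its speed; a pose out of reach is approached as far as the arm can. A call with a number of a shift or a turn outside -1 to 1 is refused whole. A call with a gripper value outside its range is refused whole. "grip" is the opening, from 0 (shut) to 1 (fully open), set as the call begins (left out, the last holds). The fingers move at their own pace and stop on an object; "newtons" is the grip in N (left out, the last holds). Time passes only in rows, so rows that repeat a pose let the fingers close. It gives the time, the measured TCP pose, the force, the opening and the grip force at its end, in the units of the state.
- manip.read_state(): the state, without advancing time (a new reading comes with each control period).
- optics.grab_frame(name): name is "side" or "top"; returns a dict with "img" (480x640x3 uint8, red, green, blue), "camera_matrix" (3x3 intrinsics, pixels), "world_from_camera" (4x4, takes a point from camera to world coordinates). Camera axes: x right, y up, looking along -z (the intrinsics and any distortion apply to the point x, -y, -z); pixel columns grow to the right and rows downward; lengths in mm; the calibration is good to about 2 mm. A picture is of the moment at which its call begins. There is no depth.
- manip.sign_off(): hands the job in; it is judged then, once.
The state is a dict: "clock": time; "q": joint angles; "qd": joint speeds; "joint_efforts": joint torques, N m; "position": TCP position; "tool_rot": TCP orientation; "wrist_force": force on the tool from outside, world axes, zero at the start; "wrist_torque": the same for the moment, N m; "finger_gap": finger opening in mm; "grip_force": force on a finger pad.
Only numpy, scipy, OpenCV 4.12 (cv2) and the standard library are available. Lean on these libraries where they do the work, as an engineer would, in place of code of your own. Each camera call takes 0.05 s, during which the arm holds its last target. There are 200 camera calls.

## Task

Take the matchbox off the lid of the wooden candle box, lay it in the open drawer below and slide the drawer fully home. Then open the lid by its ball knob and hold it open so that I can take out a candle: tug the knob first, and if the catch holds, do not wrench it but give the knob about a quarter turn and try again. Finish still holding the lid up, at least halfway to upright (45 degrees or more), with the drawer shut, the matchbox in it and the chamberstick, egg cup and jar left where they stand.

Things in the scene. Friction and masses are not known exactly. Their poses are not given: they have to be found in the camera images.
- candle_box: Fixed wooden box, 150 deep (x) by 200 wide (y) by 106 mm tall with its lid shut; origin at the centre of its underside on the worktop, x from its front to its back (about away from the robot), z up. The lid covers the top; the drawer runs out of the lower front, towards -x. Spare candles lie fixed inside, under the lid.
- lid (a joint): Angle of the lid: 0 shut, 1.2 rad at its stop. A 154 x 208 x 12 mm board, 0.3 kg with knob, hinged along the box's back rim; its front edge rises, and it falls shut when let go. Shut, its top is 106 mm above the worktop and overhangs the box's front by 4 mm. Caught, it has about 3 mm of play at the knob (0.026 rad), then stops dead; free, it swings up with about 2 N at the knob.
- lid_hinge (a point): Point on the hinge axis of the lid, mid-width, at the box's back rim: 75 mm behind the box's centre, 94 mm above the worktop. The axis runs along the box's y; opening turns the lid about +y of the box.
- lid_knob (a point): Centre of the plain brass ball knob on the lid: ball 34 mm across on a 13 mm neck, its centre 27 mm above the lid's top, mid-width; with the lid shut 114 mm in front of and 39 mm above the hinge axis. The point turns with the lid, not with the knob. The knob turns either way on its upright axis (0.06 N m), stays where left, has no mark and no stop and may start at any angle.
- catch_lugs: Two steel lugs inside the box's front, under the lid (origin = the box's). A 50 x 8 mm cross-bar on the knob's spindle, hidden under the lid, hooks under them if it lies across the box (along y) or within 45 degrees of that: caught. Nearer to fore and aft it passes between them: free. So a quarter turn either way makes caught free, and free caught. Pull on the lugs with less than 40 N.
- drawer (a joint): How far the drawer is out, 0 = home (its front flush with the box), 0.118 m = stop; it starts about 0.10 out, slides along the box's x with about 1 N of friction and stays where left.
- drawer_pull (a point): Centre of the outer face of the drawer's small brass pull (19 mm across, stands 20 mm out of the drawer's front, 34 mm above the worktop).
- drawer_floor (a point): Centre of the drawer's inner floor, 16 mm above the worktop, axes like the box's. The inside is 122 mm front to back (x) by 163 mm wide (y), its sides 24 mm high, its front 10 mm thick and 31 mm high. When the drawer is out, its front part lies open to above, in front of the box; the rest is under the box.
- matchbox: Matchbox, 36 (x) by 54 (y) by 16 mm, 12 g, lying flat on the lid behind the knob at the start; origin at the centre of its underside.
- chamberstick: Bystander: brass candle holder with a ring handle and a candle stub, 123 x 149 x 82 mm, to the left of the box; origin under its middle.
- egg_cup: Bystander: turned wooden egg cup, 47 mm across, 57 mm tall, to the right of the box near its front.
- jam_jar: Bystander: round glass jar with a flat screw lid, 64 mm across, 109 mm tall, to the right of the box near its back.
Mind the look-alikes: they are no part of the job. There is more than one size of the matchbox; the job needs the smallest.

How it is judged:
By the outcome, as a careful person would: the job done as asked, in the order asked, and still so for the second after the job is handed in, while the arm keeps its last pose, push and grip.
It also fails if it takes over 67 s, if anything falls off the work surface, if the arm or the gripper's body presses on something with over 40 N, if the wrist force passes 120 N, or if a joint passes its speed limit or range.

## Working session

There is one attempt and no reset: what is moved stays moved. The work goes in short steps, Python scripts to look and compute and a tool call to move; the robot and the scene stay as the last step left them, time stands still between calls to the robot, and variables do not carry over. Pictures are saved under pics/ and viewed, at most 10 in all, crops included, and the job is handed in when it is done.

Besides the shell and the picture viewer there is one more tool, called after "Call:" by a JSON object that holds its "method" and its "body", one argument or row to a line. send_rows: Moves the arm, as the interface text tells. Its arguments: {"type":"object","properties":{"motion":{"type":"array","items":{"type":"array","items":{"type":"array","items":{"type":"number","minimum":-1,"maximum":1}}}},"grip":{"type":"number"},"newtons":{"type":"number"}},"required":["motion"]}

```bash
mkdir -p pics; ls; python3 - <<'E'
from station import manip, optics
import cv2,numpy as np
for n in("side","top"):
    f=optics.grab_frame(n); cv2.imwrite(f"pics/{n}0.png",f["img"][:,:,::-1]); print(n,f["camera_matrix"].tolist(),np.round(f["world_from_camera"],4).tolist(), [k for k in f])
s=manip.read_state();print(s)
E
```

```text
pics
side [[475.42177883923915, 0.0, 323.6568659182087], [0.0, 475.42177883923915, 227.80227872118004], [0.0, 0.0, 1.0]] [[0.8656, 0.3094, -0.3936, 180.8974], [-0.5007, 0.5361, -0.6797, -600.3379], [0.0007, 0.7854, 0.619, 693.521], [0.0, 0.0, 0.0, 1.0]] ['img', 'camera_matrix', 'world_from_camera']
top [[508.07652563348483, 0.0, 326.9356584107969], [0.0, 508.07652563348483, 236.37624972061062], [0.0, 0.0, 1.0]] [[-0.0069, 0.9927, -0.1201, 457.3651], [-0.9999, -0.0059, 0.0089, 58.9546], [0.0081, 0.1201, 0.9927, 1018.1315], [0.0, 0.0, 0.0, 1.0]] ['img', 'camera_matrix', 'world_from_camera']
{'clock': 0.1, 'q': array([-1.25890545,  0.46939601, -0.04864222,  1.53354437,  0.02409703,
        1.14099127, -0.0823008 ]), 'qd': array([ 0.00018279, -0.00143795,  0.001907  , -0.00372103,  0.00099596,
        0.00071696,  0.00082082]), 'joint_efforts': array([ 7.74057353e-04, -5.11516392e+01, -4.68682742e-02, -2.38390285e+01,
        1.07987516e-02,  4.35268346e-03,  1.27494371e-05]), 'position': array([225.40739933, 635.75291763, 252.35546671]), 'tool_rot': array([ 1.69538254e-01,  9.85523217e-01, -8.66956540e-04, -1.31228543e-04]), 'wrist_force': array([ 0.591642  ,  0.02515868, -0.44636901]), 'wrist_torque': array([-0.03619391,  0.02505001, -0.00248466]), 'grip_force': 0.0, 'finger_gap': 85.40492721158348}
```

View pics/side0.png

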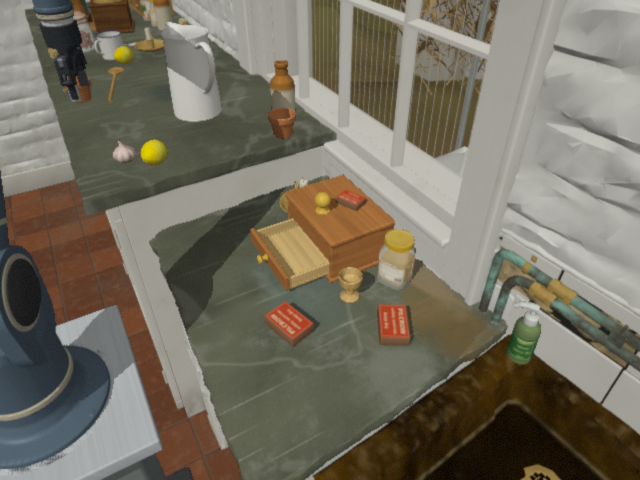

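View pics/top0.png

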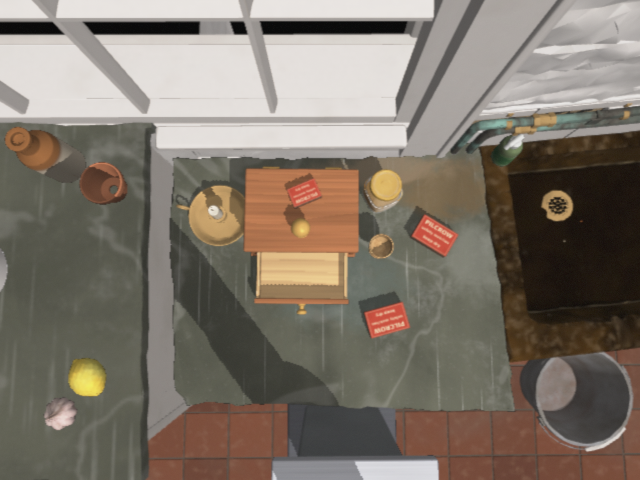

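Side view: smallest matchbox on the lid at (350,200), knob (323,203), pull (262,259). Top view: matchbox (304,191), knob (301,229), pull (302,309). Candidates for the matchbox: top (304,191) on the lid, which is the smallest, and the larger ones at (435,236) and (387,320) on the worktop. I choose the one on the lid.

```bash
cat > h.py <<'E'
from station import manip, optics
import cv2,numpy as np
def grab(n):
    f=optics.grab_frame(n); return f["img"],f["camera_matrix"],f["world_from_camera"]
def plane(c,uv,z):
    _,K,T=c; uv=np.atleast_2d(uv).astype(float)
    d=np.c_[(uv[:,0]-K[0,2])/K[0,0],-(uv[:,1]-K[1,2])/K[1,1],-np.ones(len(uv))]@T[:3,:3].T
    o=T[:3,3]; return o+d*((z-o[2])/d[:,2])[:,None]
def proj(c,P):
    _,K,T=c; p=(np.atleast_2d(P)-T[:3,3])@T[:3,:3]
    return np.c_[K[0,2]+K[0,0]*p[:,0]/-p[:,2],K[1,2]+K[1,1]*p[:,1]/p[:,2]]
def tri(cs,uvs):
    A=np.zeros((3,3));b=np.zeros(3)
    for c,uv in zip(cs,uvs):
        o=c[2][:3,3];d=plane(c,uv,0)[0]-o;d/=np.linalg.norm(d);M=np.eye(3)-np.outer(d,d);A+=M;b+=M@o
    return np.linalg.solve(A,b)
def hsv(c): return cv2.cvtColor(c[0],cv2.COLOR_RGB2HSV)
def blob(c,lo,hi,roi):
    m=cv2.inRange(hsv(c),lo,hi); k=np.zeros_like(m);x0,y0,x1,y1=roi;k[y0:y1,x0:x1]=m[y0:y1,x0:x1]
    cs,_=cv2.findContours(k,cv2.RETR_EXTERNAL,cv2.CHAIN_APPROX_NONE)
    return max(cs,key=cv2.contourArea)
E
python3 - <<'E'
from h import *
t=grab("top");s=grab("side")
H=hsv(t);
for n,p in dict(match=(315,198),lid=(270,220),knob=(301,229),drawfront=(280,302),top=(304,191),floor=(300,275)).items(): print(n,H[p[1],p[0]])
Hs=hsv(s)
for n,p in dict(match=(350,200),lid=(360,220),knob=(322,202)).items(): print('s',n,Hs[p[1],p[0]])
a=cv2.resize(t[0][160:330,170:410],None,fx=3,fy=3,interpolation=cv2.INTER_CUBIC)
cv2.imwrite("pics/topc.png",a[:,:,::-1][:600])
b=cv2.resize(s[0][165:310,240:420],None,fx=4,fy=4,interpolation=cv2.INTER_CUBIC)
cv2.imwrite("pics/sidec.png",b[:,:,::-1])
E
```

```text
match [  7 135 160]
lid [ 12 140 193]
knob [ 23 130 239]
drawfront [ 11 138 185]
top [  5 155 204]
floor [ 19  98 231]
s match [  8 152 181]
s lid [ 15 163 158]
s knob [ 22 170 197]
```

View pics/topc.png

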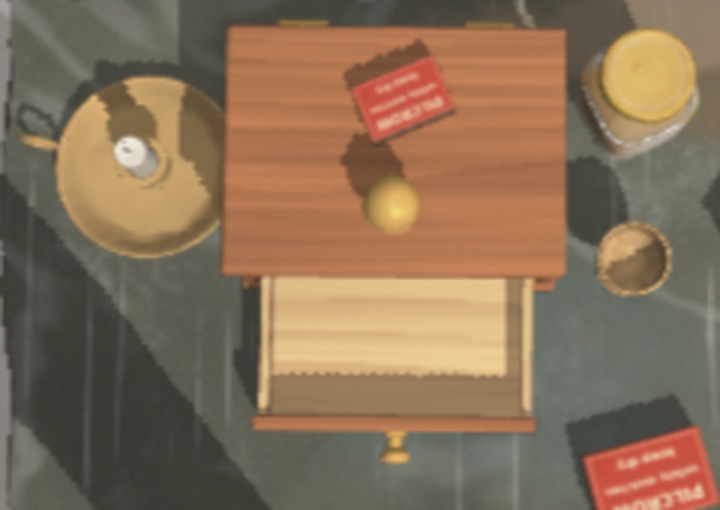

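View pics/sidec.png

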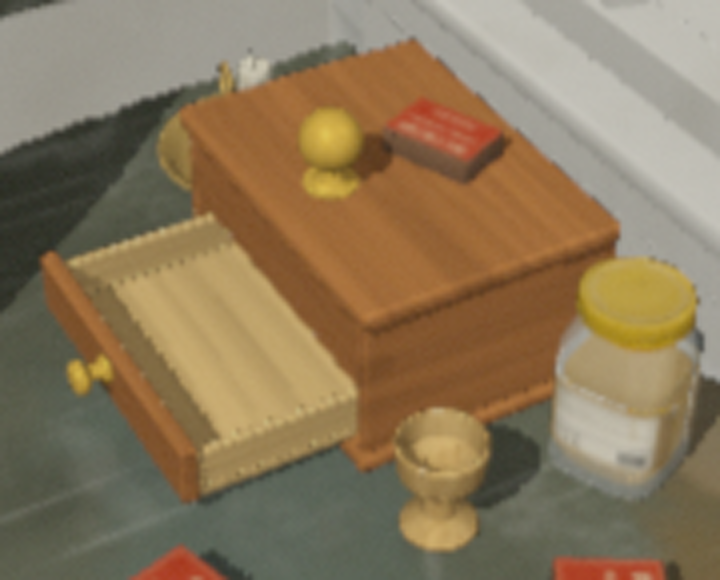

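Crops confirm the choice. In topc the matchbox corners are (350,92), (437,55), (456,112), (377,143), the knob is at (391,205), and the lid corners are (228,28), (565,30), (566,275), (222,274). The drawer inside spans about x 270–522 and y 278–415.

```bash
python3 - <<'E'
from h import *
np.set_printoptions(precision=1,suppress=True)
t=grab("top");s=grab("side")
u=lambda p:np.array(p)/3+[169.67,159.67]
v=lambda p:np.array(p)/4+[239.6,164.6]
L=plane(t,u([(228,28),(565,30),(566,275),(222,274)]),106);print('lid',L,L.mean(0))
c=L.mean(0); e=(L[1]-L[0])+(L[2]-L[3]); print('yaw(y axis ->world)',np.degrees(np.arctan2(e[0],-e[1])))
# matchbox
for lo in ((0,165,150),):
    m=blob(t,lo,(9,255,255),(280,165,330,215)); r=cv2.minAreaRect(m); P=plane(t,cv2.boxPoints(r),122); print('mb',P[:,:2],P.mean(0),cv2.contourArea(m))
    print([np.linalg.norm(P[i]-P[(i+1)%4]) for i in range(4)],np.degrees(np.arctan2(*(P[1]-P[0])[[1,0]])),np.degrees(np.arctan2(*(P[2]-P[1])[[1,0]])))
M=plane(t,u([(350,92),(437,55),(456,112),(377,143)]),122);print('mb hand',M,M.mean(0))
Ms=plane(s,v([(385,135),(425,98),(503,138),(466,165)]),122);print('mb side',Ms,Ms.mean(0))
k=[blob(t,(18,90,100),(30,255,255),(285,215,318,245)),blob(s,(18,90,80),(30,255,255),(310,190,336,207))]
kc=[cv2.minEnclosingCircle(x) for x in k];print(kc); print('knob',tri((t,s),[u((391,205)),v((331,138))]))
print('knob plane',plane(t,u((391,205)),133),plane(s,v((331,138)),133))
print('pull',tri((t,s),[u((396,462)),v((77,377))]))
print('drawer in',plane(t,u([(270,415),(522,415)]),16),'front top',plane(t,u([(254,418),(535,418),(535,430),(254,430)]),47-7))
print('side drawer front top corners',plane(s,v([(50,257),(190,455)]),41))
print('egg',plane(t,u((634,258)),57),'jar',plane(t,u((648,74)),109),'chamb',plane(t,u((145,167)),30), plane(t,u((132,150)),82))
E
```

```text
lid [[693.1 199.1 106. ]
 [690.9  -7.2 106. ]
 [540.2  -5.6 106. ]
 [542.1 200.8 106. ]] [616.6  96.8 106. ]
yaw(y axis ->world) -0.5741128840745205
mb [[650.3 118.9]
 [669.1  76. ]
 [657.4  71.1]
 [638.7 113.9]] [653.9  95.  122. ] 66.0
[np.float64(46.80200219126779), np.float64(12.702626105756728), np.float64(46.73202877244088), np.float64(12.66526796187747)] -66.32982453881725 -157.15658771047075
mb hand [[649.4 123.3 122. ]
 [671.8  71.1 122. ]
 [636.9  59.9 122. ]
 [618.4 107.1 122. ]] [644.1  90.3 122. ]
mb side [[616.8 101.2 122. ]
 [653.7 120.4 122. ]
 [669.1  67.8 122. ]
 [638.9  57.1 122. ]] [644.6  86.6 122. ]
[((300.1666564941406, 227.5), 8.95988941192627), ((322.0753479003906, 199.36985778808594), 8.349812507629395)]
knob [580.5  97.7 134.6]
knob plane [[579.5  98.3 133. ]] [[582.9  99.3 133. ]]
pull [429.4  98.8  36.8]
drawer in [[457.9 182.4  16. ]
 [456.8  18.1  16. ]] front top [[456.1 189.6  40. ]
 [454.8  10.8  40. ]
 [447.3  10.9  40. ]
 [448.5 189.5  40. ]]
side drawer front top corners [[456.9 192.   41. ]
 [454.1  13.7  41. ]]
egg [[555.2 -52.4  57. ]] jar [[662.4 -57.1 109. ]] chamb [[619.8 263.9  30. ]] [[622.  261.4  82. ]]
```

Call:
{"method": "send_rows", "body": {
  "motion": [
    [[0.4,-0.6,0.4,0,0,0.23],[0.4,-0.6,0.4,0,0,0.23],[0.4,-0.6,0.4,0,0,0.23],[0.4,-0.6,0.4,0,0,0.23],[0.4,-0.6,0.4,0,0,0.23]]
  ],
  "grip": 0.84,
  "newtons": 20
}}

```text
clock: 0.8
position: [331.4, 482.1, 357.4]
tool_rot: [-0.188, 0.982, 0.001, 0.003]
wrist_force: [-0.3, 0.3, 0.5]
finger_gap: 71.5
grip_force: 0.0
```

Call:
{"method": "send_rows", "body": {
  "motion": [
    [[0.64,-0.76,0,0,0,0],[0.64,-0.76,0,0,0,0],[0.64,-0.76,0,0,0,0],[0.64,-0.76,0,0,0,0],[0.64,-0.76,0,0,0,0]]
  ]
}}

```text
clock: 1.3
position: [486.7, 294.2, 353.6]
tool_rot: [-0.19, 0.982, 0.0, 0.0]
wrist_force: [-0.0, -0.2, -0.2]
finger_gap: 71.7
grip_force: 0.0
```

Call:
{"method": "send_rows", "body": {
  "motion": [
    [[0.6,-0.8,0,0,0,0],[0.6,-0.8,0,0,0,0],[0.6,-0.8,0,0,0,0],[0.6,-0.8,0,0,0,0],[0.6,-0.8,0,0,0,0]]
  ]
}}

```text
clock: 1.8
position: [636.4, 94.5, 353.5]
tool_rot: [-0.19, 0.982, 0.0, 0.0]
wrist_force: [1.1, -0.8, -0.5]
finger_gap: 71.5
grip_force: 0.0
```

Call:
{"method": "send_rows", "body": {
  "motion": [
    [[0.03,-0.024,-0.2,0,0,0],[0.03,-0.024,-0.4,0,0,0],[0.03,-0.024,-0.6,0,0,0],[0.03,-0.024,-0.76,0,0,0],[0.03,-0.024,-0.8,0,0,0]]
  ]
}}

```text
clock: 2.3
position: [639.7, 89.8, 148.0]
tool_rot: [-0.19, 0.982, 0.0, -0.005]
wrist_force: [-1.3, 0.8, -0.3]
finger_gap: 71.6
grip_force: 0.0
```

Call:
{"method": "send_rows", "body": {
  "motion": [
    [[0,0,-0.05,0,0,0],[0,0,-0.08,0,0,0],[0,0,-0.096,0,0,0]]
  ]
}}

```text
clock: 2.6
position: [644.1, 90.4, 130.5]
tool_rot: [-0.19, 0.982, 0.0, 0.001]
wrist_force: [-0.2, -0.1, -0.3]
finger_gap: 71.7
grip_force: 0.0
```

```bash
python3 - <<'E'
from h import *
s=grab("side");print(manip.read_state()["position"])
b=cv2.resize(s[0][120:270,260:440],None,fx=4,fy=4,interpolation=cv2.INTER_CUBIC)
cv2.imwrite("pics/grasp.png",b[:,:,::-1])
E
```

```text
[643.72307829  90.36946494 130.00014696]
```

View pics/grasp.png

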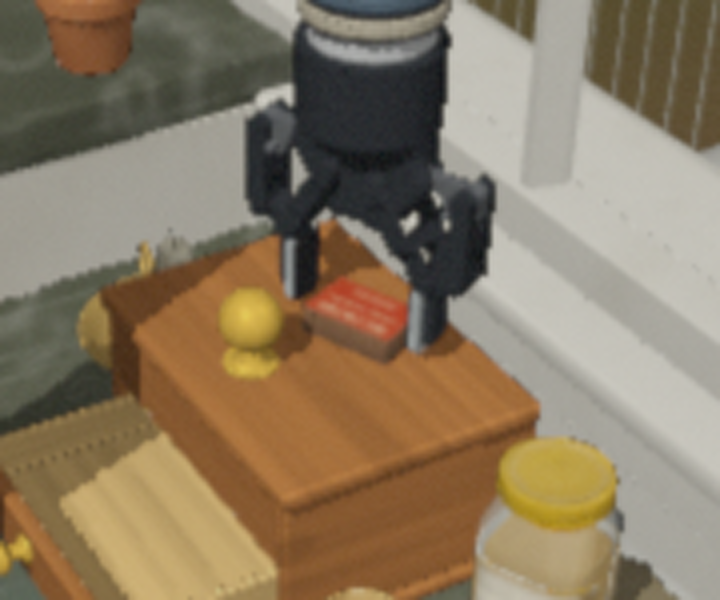

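The fingers straddle the matchbox at (295,275) and (425,325), well aligned and near the lid. Closing, then lifting.

Call:
{"method": "send_rows", "body": {
  "motion": [
    [[0,0,0,0,0,0],[0,0,0,0,0,0],[0,0,0,0,0,0],[0,0,0,0,0,0],[0,0,0,0,0,0]]
  ],
  "grip": 0.3,
  "newtons": 20
}}

```text
clock: 3.15
position: [644.0, 90.4, 130.8]
tool_rot: [-0.19, 0.982, 0.0, 0.001]
wrist_force: [0.1, -0.4, 6.1]
finger_gap: 53.1
grip_force: 22.2
```

Call:
{"method": "send_rows", "body": {
  "motion": [
    [[0,0,0.04,0,0,0],[0,0,0.1,0,0,0],[0,0,0.2,0,0,0],[0,0,0.32,0,0,0],[0,0,0.32,0,0,0]]
  ]
}}

```text
clock: 3.65
position: [645.8, 90.5, 215.1]
tool_rot: [-0.19, 0.982, 0.0, 0.005]
wrist_force: [0.4, -0.3, 0.5]
finger_gap: 53.3
grip_force: 21.6
```

Call:
{"method": "send_rows", "body": {
  "motion": [
    [[-0.16,0,0,0,0,-0.04],[-0.36,0.02,0,0,0,-0.08],[-0.54,0.026,0,0,0,-0.12],[-0.624,0.026,0,0,0,-0.12],[-0.624,0.026,0,0,0,-0.12]]
  ]
}}

```text
clock: 4.15
position: [483.8, 96.8, 209.5]
tool_rot: [-0.003, 1.0, 0.0, -0.001]
wrist_force: [0.5, -0.0, -0.1]
finger_gap: 52.9
grip_force: 21.6
```

Call:
{"method": "send_rows", "body": {
  "motion": [
    [[0,0,-0.16,0,0,0],[0,0,-0.32,0,0,0],[0,0,-0.46,0,0,0],[0,0,-0.56,0,0,0],[0,0,-0.6,0,0,0]]
  ]
}}

```text
clock: 4.65
position: [486.8, 96.3, 57.1]
tool_rot: [-0.002, 1.0, -0.001, -0.002]
wrist_force: [0.2, 0.0, -0.1]
finger_gap: 53.3
grip_force: 21.6
```

Call:
{"method": "send_rows", "body": {
  "motion": [
    [[0,0,0,0,0,0],[0,0,-0.02,0,0,0],[0,0,-0.04,0,0,0],[0,0,-0.04,0,0,0]]
  ]
}}

```text
clock: 5.05
position: [487.4, 96.8, 49.7]
tool_rot: [-0.002, 1.0, 0.0, 0.0]
wrist_force: [-0.0, -0.6, 0.2]
finger_gap: 53.3
grip_force: 21.6
```

Call:
{"method": "send_rows", "body": {
  "motion": [
    [[0,0,-0.01,0,0,0],[0,0,-0.02,0,0,0],[0,0,-0.028,0,0,0],[0,0,-0.028,0,0,0]]
  ]
}}

```text
clock: 5.45
position: [486.9, 96.7, 42.1]
tool_rot: [-0.002, 1.0, -0.0, -0.0]
wrist_force: [-0.5, -0.2, -0.2]
finger_gap: 53.5
grip_force: 21.6
```

Call:
{"method": "send_rows", "body": {
  "motion": [
    [[0,0,-0.004,0,0,0],[0,0,-0.008,0,0,0],[0,0,-0.008,0,0,0]]
  ]
}}

```text
clock: 5.75
position: [487.6, 96.7, 40.7]
tool_rot: [-0.002, 1.0, 0.0, 0.0]
wrist_force: [0.2, -1.0, 3.0]
finger_gap: 54.0
grip_force: 21.9
```

Contact with the floor. Release and lift.

Call:
{"method": "send_rows", "body": {
  "motion": [
    [[0,0,0,0,0,0],[0,0,0,0,0,0],[0,0,0,0,0,0]]
  ],
  "grip": 0.84
}}

```text
clock: 6.05
position: [486.9, 96.7, 40.2]
tool_rot: [-0.002, 1.0, 0.0, -0.0]
wrist_force: [-0.4, -0.1, -0.2]
finger_gap: 72.0
grip_force: 0.0
```

Call:
{"method": "send_rows", "body": {
  "motion": [
    [[0,0,0.06,0,0,0],[0,0,0.2,0,0,0],[0,0,0.4,0,0,0],[-0.1,0,0.6,0,0,0],[-0.3,0,0.6,0,0,0]]
  ]
}}

```text
clock: 6.55
position: [420.5, 97.9, 195.3]
tool_rot: [-0.001, 1.0, 0.002, 0.007]
wrist_force: [-0.4, 0.8, 0.5]
finger_gap: 71.7
grip_force: 0.0
```

Call:
{"method": "send_rows", "body": {
  "motion": [
    [[-0.1,0,0,0,0,0],[-0.1,0,0,0,0,0]]
  ],
  "grip": 0
}}

```text
clock: 6.75
position: [386.3, 96.4, 190.0]
tool_rot: [-0.003, 1.0, 0.0, -0.001]
wrist_force: [0.3, 0.3, -0.5]
finger_gap: 43.6
grip_force: 0.0
```

```bash
python3 - <<'E'
from h import *
np.set_printoptions(precision=1,suppress=True)
s=grab("side");t=grab("top");st=manip.read_state();print(st["position"],st["finger_gap"],st["q"])
b=cv2.resize(s[0][130:310,220:420],None,fx=3,fy=3,interpolation=cv2.INTER_CUBIC)
cv2.imwrite("pics/placed.png",b[:,:,::-1])
E
```

```text
[390.1  96.9 190.3] 28.632228395857428 [-0.5  0.1  0.2  2.2 -0.   0.8  1.3]
```

View pics/placed.png

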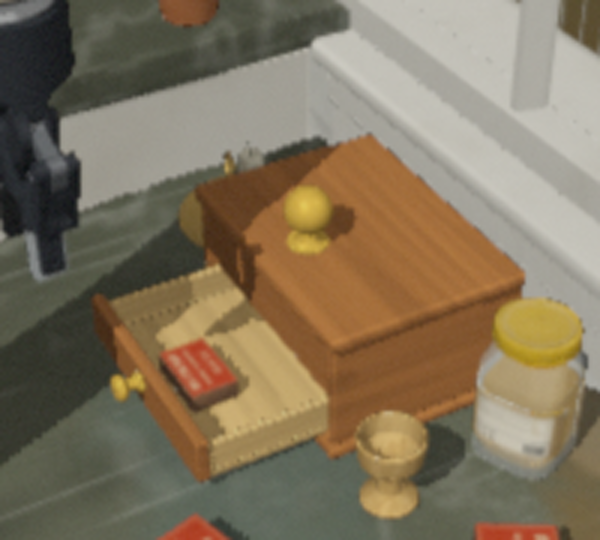

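The matchbox lies flat in the drawer at (200,372). Next I go down in front of the pull with the fingers shut.

Call:
{"method": "send_rows", "body": {
  "motion": [
    [[0.04,0,-0.12,0,0,0],[0.04,0,-0.24,0,0,0],[0.04,0,-0.36,0,0,0],[0.04,0,-0.4,0,0,0],[0.04,0,-0.4,0,0,0]]
  ]
}}

```text
clock: 7.35
position: [400.0, 96.3, 88.8]
tool_rot: [-0.002, 1.0, -0.001, -0.002]
wrist_force: [0.6, -0.3, -0.1]
finger_gap: 0.1
grip_force: 0.0
```

```bash
python3 - <<'E'
from station import manip
s=manip.read_state();print(s["position"],s["q"],s["tool_rot"],s["finger_gap"])
E
```

```text
[399.96809516  96.31996463  88.77773686] [-0.47786593  0.2962421   0.16172233  2.29158708 -0.08725009  0.56250799
  1.32593762] [-2.09858911e-03  9.99996338e-01 -7.85750621e-04 -1.51738844e-03] 0.05695690227738049
```

Call:
{"method": "send_rows", "body": {
  "motion": [
    [[0.01,0.006,-0.06,0,0,0],[0.01,0.006,-0.12,0,0,0],[0.01,0.006,-0.148,0,0,0],[0.01,0.006,-0.148,0,0,0]]
  ]
}}

```text
clock: 7.75
position: [402.9, 98.3, 53.2]
tool_rot: [-0.002, 1.0, 0.0, 0.0]
wrist_force: [-0.1, -0.1, -0.9]
finger_gap: -0.3
grip_force: 0.0
```

```bash
python3 - <<'E'
from station import manip
s=manip.read_state();print(s["position"],s["q"])
E
```

```text
[402.90391799  98.26244276  53.20267535] [-0.45962038  0.37464921  0.14124897  2.30707855 -0.11505819  0.46586742
  1.35023003]
```

Call:
{"method": "send_rows", "body": {
  "motion": [
    [[0.04,0,0,0,0,0],[0.08,0,0,0,0,0],[0.13,0,0,0,0,0],[0.18,0,0,0,0,0],[0.22,0,0,0,0,0]]
  ]
}}

```text
clock: 8.25
position: [459.2, 98.1, 53.3]
tool_rot: [-0.002, 1.0, 0.0, 0.001]
wrist_force: [-0.5, -0.8, 0.7]
finger_gap: 0.0
grip_force: 0.6
```

Call:
{"method": "send_rows", "body": {
  "motion": [
    [[0.04,0,0,0,-0.04,0],[0.06,0,0,0,-0.08,0],[0.08,0,0,0,-0.12,0],[0.1,0,0,0,-0.14,0],[0.1,0,0,0,-0.14,0]]
  ]
}}

```text
clock: 8.75
position: [472.5, 83.4, 49.7]
tool_rot: [0.002, 0.989, -0.028, 0.145]
wrist_force: [0.4, -0.9, 1.2]
finger_gap: -0.3
grip_force: 0.0
```

```bash
python3 - <<'E'
from h import *
s=manip.read_state();print(s["position"],s["q"])
s=grab("side")
b=cv2.resize(s[0][130:310,220:420],None,fx=3,fy=3,interpolation=cv2.INTER_CUBIC)
cv2.imwrite("pics/push.png",b[:,:,::-1])
E
```

```text
[472.50022161  83.37046558  49.70899018] [-0.34168849  0.39666662 -0.01324931  2.33173025  0.78755002  0.22279509
  0.45941828]
```

View pics/push.png

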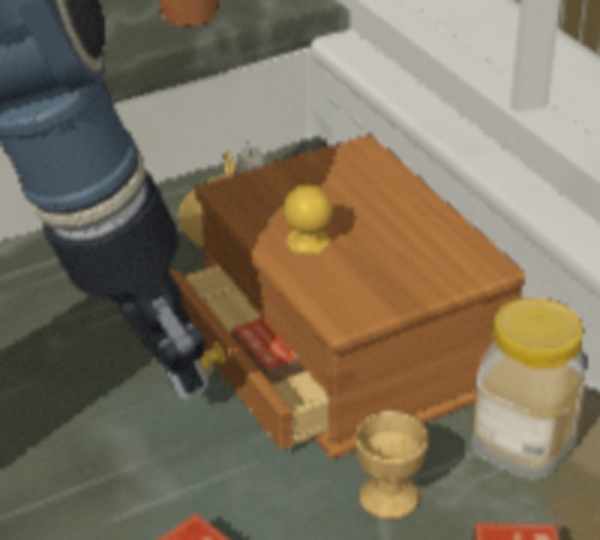

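The drawer is about half shut, but a wrist limit has pushed the tip to the right of the pull (tip (190,385), pull (215,352)). Back off and reduce the tilt.

Call:
{"method": "send_rows", "body": {
  "motion": [
    [[-0.1,0,0,0,0,0],[-0.16,0,0,0,0.04,0],[-0.16,0,0,0,0.1,0],[-0.16,0,0,0,0.14,0],[-0.16,0,0,0,0.14,0]]
  ]
}}

```text
clock: 9.3
position: [434.4, 84.2, 50.3]
tool_rot: [-0.004, 0.997, -0.025, -0.077]
wrist_force: [0.9, -0.6, 0.0]
finger_gap: 0.5
grip_force: 0.0
```

```bash
python3 - <<'E'
from h import *
np.set_printoptions(precision=2,suppress=True)
s=manip.read_state();print(s["position"],s["q"],s["tool_rot"])
t=grab("top");H=hsv(t)
# matchbox/drawer column through y~140 : print hue/val down column
c=int(proj(t,[[480,150,40]])[0,0]);
for r in range(240,315,2): print(r,H[r,c],end=' ')
E
```

```text
[434.42  84.23  50.27] [ 0.1   0.52 -0.49  2.12  0.34  0.75  0.96] [-0.    1.   -0.02 -0.08]
240 [ 11 135 115] 242 [ 11 133 121] 244 [ 12 136 122] 246 [ 11 134 120] 248 [ 11 134 124] 250 [ 11 133 113] 252 [ 16 106 130] 254 [ 17 101 156] 256 [ 17 104 162] 258 [ 17 102 160] 260 [ 17  98 148] 262 [113  16  65] 264 [108  55  69] 266 [107  50  71] 268 [107  54  75] 270 [107  54  76] 272 [108  55  79] 274 [108  54  80] 276 [108  54  81] 278 [108  53  82] 280 [105  58  79] 282 [108  53  72] 284 [106  55  70] 286 [108  54  71] 288 [107  52  69] 290 [106  55  69] 292 [106  50  76] 294 [107  56  87] 296 [107  58  92] 298 [106  57 103] 300 [107  55 106] 302 [108  55 111] 304 [107  56 113] 306 [108  58 118] 308 [107  57 120] 310 [107  57 125] 312 [107  53 126] 314 [108  45  97]
```

Call:
{"method": "send_rows", "body": {
  "motion": [
    [[-0.02,0.02,0,0.016,-0.05,0],[-0.02,0.054,0,0.016,-0.104,0],[-0.02,0.054,0,0.016,-0.104,0],[-0.02,0.054,0,0.016,-0.104,0]]
  ]
}}

```text
clock: 9.75
position: [424.7, 96.8, 49.6]
tool_rot: [-0.003, 0.996, -0.004, 0.087]
wrist_force: [-0.3, 0.4, -0.5]
finger_gap: 0.5
grip_force: 0.0
```

```bash
python3 - <<'E'
from h import *
np.set_printoptions(precision=2,suppress=True)
s=manip.read_state();print(s["position"],s["q"],s["tool_rot"])
t=grab("top");sd=grab("side")
w=lambda p:np.array(p)/3+[219.67,129.67]
print(plane(sd,w([(180,275),(292,408)]),41),plane(sd,w((280,447)),6),plane(sd,w((218,352)),34))
cv2.imwrite("pics/push2.png",np.hstack([cv2.resize(sd[0][150:300,230:380],None,fx=2.6,fy=2.6),cv2.resize(t[0][180:330,230:380],None,fx=2.6,fy=2.6)])[:,:,::-1])
E
```

```text
[424.69  96.8   49.59] [-0.11  0.38 -0.3   2.35  0.6   0.32  0.63] [-0.    1.   -0.    0.09]
[[521.66 186.13  41.  ]
 [522.52  16.18  41.  ]] [[514.45  19.18   6.  ]] [[509.33  99.95  34.  ]]
```

View pics/push2.png

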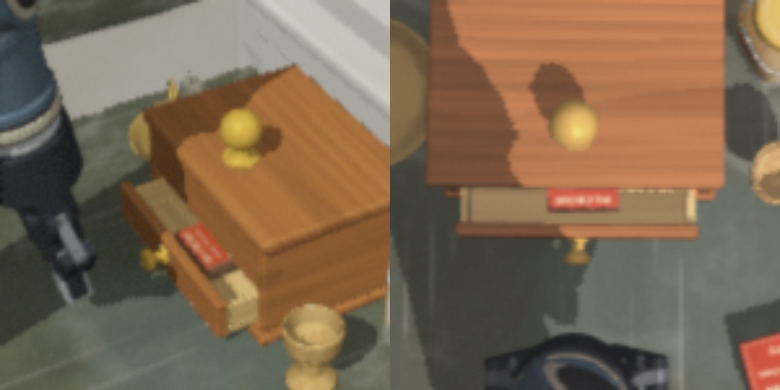

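The drawer has about 30 mm left (front at top-view crop row 237, pull at (577,250)). I push on with a slight tilt and 7 mm higher, so the gripper body clears the lid.

Call:
{"method": "send_rows", "body": {
  "motion": [
    [[0.06,0.004,0.03,0,0,0],[0.14,0.004,0.03,0,0,0],[0.2,0.004,0.03,0,0,0],[0.24,0.004,0.03,0,0,0],[0.26,0.004,0.03,0,0,0]]
  ]
}}

```text
clock: 10.35
position: [492.7, 97.6, 57.0]
tool_rot: [-0.001, 0.996, -0.003, 0.088]
wrist_force: [-2.3, 0.2, 1.9]
finger_gap: -0.1
grip_force: 0.8
```

Call:
{"method": "send_rows", "body": {
  "motion": [
    [[0.02,0,0,0,0,0],[0.04,0,0,0,0,0],[0.05,0,0,0,0,0]]
  ]
}}

```text
clock: 10.65
position: [503.8, 97.5, 56.9]
tool_rot: [-0.002, 0.996, -0.004, 0.087]
wrist_force: [-0.2, -0.3, 0.9]
finger_gap: -0.1
grip_force: 0.7
```

Call:
{"method": "send_rows", "body": {
  "motion": [
    [[0.01,0,0,0,0,0],[0.02,0,0,0,0,0],[0.024,0,0,0,0,0],[0.024,0,0,0,0,0]]
  ]
}}

```text
clock: 11.05
position: [509.8, 97.6, 56.9]
tool_rot: [-0.002, 0.996, -0.003, 0.087]
wrist_force: [-0.6, -0.3, -0.0]
finger_gap: 0.2
grip_force: 0.2
```

Call:
{"method": "send_rows", "body": {
  "motion": [
    [[0.008,0,0,0,0,0],[0.016,0,0,0,0,0],[0.02,0,0,0,0,0],[0.02,0,0,0,0,0]]
  ]
}}

```text
clock: 11.45
position: [512.4, 97.6, 56.6]
tool_rot: [-0.002, 0.996, -0.004, 0.085]
wrist_force: [-9.4, -0.7, 7.2]
finger_gap: 0.1
grip_force: 5.3
```

Call:
{"method": "send_rows", "body": {
  "motion": [
    [[0.006,0,0,0,0,0],[0.006,0,0,0,0,0]]
  ]
}}

```text
clock: 11.65
position: [512.6, 97.6, 56.5]
tool_rot: [-0.003, 0.996, -0.005, 0.084]
wrist_force: [-12.9, 0.8, 12.6]
finger_gap: 0.1
grip_force: 8.0
```

Call:
{"method": "send_rows", "body": {
  "motion": [
    [[-0.1,0,0,0,0,0],[-0.2,0,0.1,0,0,0],[-0.2,0,0.3,0,0.05,0],[-0.2,0,0.5,0,0.056,0],[-0.2,0,0.68,0,0.056,0]]
  ],
  "grip": 0.8
}}

```text
clock: 12.15
position: [467.8, 97.7, 220.0]
tool_rot: [-0.002, 1.0, -0.002, -0.0]
wrist_force: [2.1, -0.0, 0.2]
finger_gap: 68.0
grip_force: 0.0
```

```bash
python3 - <<'E'
from h import *
np.set_printoptions(precision=2,suppress=True)
s=manip.read_state();print(s["position"],s["q"],s["tool_rot"])
t=grab("top");sd=grab("side")
cv2.imwrite("pics/home.png",np.hstack([cv2.resize(sd[0][150:300,240:370],None,fx=3,fy=3),cv2.resize(t[0][180:330,235:365],None,fx=3,fy=3)])[:,:,::-1])
E
```

```text
[467.83  97.74 220.  ] [ 0.23  0.24 -0.61  2.    0.17  0.96  1.11] [-0.  1. -0. -0.]
```

View pics/home.png

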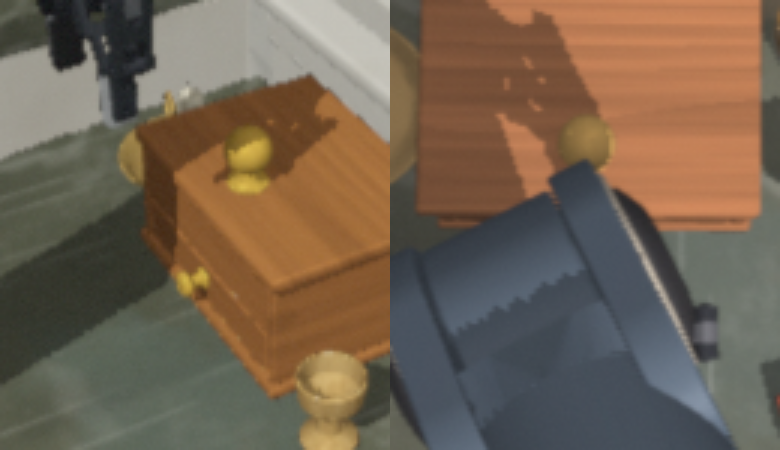

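The drawer is home, with its front flush and the pull at (190,282). Next I grip the knob with the fingers closing along x, so that the quarter turn, if needed, ends with them closing along y.

Call:
{"method": "send_rows", "body": {
  "motion": [
    [[0.1,0,0,0,0,0.25],[0.2,0,0,0,0,0.25],[0.3,0,0,0,0,0.25],[0.4,0,0,0,0,0.25],[0.45,0,0,0,0,0.25]]
  ]
}}

```text
clock: 12.75
position: [580.9, 97.3, 217.4]
tool_rot: [-0.371, 0.929, -0.003, 0.001]
wrist_force: [0.3, -0.3, -0.8]
finger_gap: 68.5
grip_force: 0.0
```

Call:
{"method": "send_rows", "body": {
  "motion": [
    [[0,0,0,0,0,0.25],[0,0,0,0,0,0.25],[0,0,0,0,0,0.25],[0,0,0,0,0,0.25],[0,0,0,0,0,0.25]]
  ]
}}

```text
clock: 13.25
position: [578.9, 97.6, 217.4]
tool_rot: [-0.686, 0.728, -0.003, 0.002]
wrist_force: [-0.2, 1.1, -0.2]
finger_gap: 68.5
grip_force: 0.0
```

Call:
{"method": "send_rows", "body": {
  "motion": [
    [[0,0,0,0,0,0.02],[0,0,0,0,0,0.02],[0,0,0,0,0,0.02]]
  ]
}}

```text
clock: 13.55
position: [578.9, 97.5, 217.6]
tool_rot: [-0.705, 0.709, -0.002, 0.002]
wrist_force: [-0.7, 0.6, -0.1]
finger_gap: 68.1
grip_force: 0.0
```

```bash
python3 - <<'E'
from h import *
np.set_printoptions(precision=3,suppress=True)
s=manip.read_state();print(s["position"],s["q"],s["tool_rot"])
t=grab("top");sd=grab("side")
k=blob(sd,(18,110,80),(32,255,255),(308,185,338,216));print(cv2.boundingRect(k))
E
```

```text
[578.856  97.549 217.601] [ 0.411  0.505 -0.89   1.757  0.443  1.087  2.509] [-0.705  0.709 -0.002  0.002]
(315, 192, 16, 23)
```

Call:
{"method": "send_rows", "body": {
  "motion": [
    [[0.006,0.002,-0.12,0,0,0],[0.006,0.002,-0.22,0,0,0],[0.006,0.002,-0.29,0,0,0],[0.006,0.002,-0.32,0,0,0],[0.006,0.002,-0.32,0,0,0]]
  ]
}}

```text
clock: 14.15
position: [580.0, 98.1, 137.3]
tool_rot: [-0.706, 0.708, -0.002, 0.001]
wrist_force: [-0.5, -0.5, 0.2]
finger_gap: 68.6
grip_force: 0.0
```

Call:
{"method": "send_rows", "body": {
  "motion": [
    [[0,0,0,0,0,0],[0,0,0,0,0,0],[0,0,0,0,0,0],[0,0,0,0,0,0],[0,0,0,0,0,0]]
  ],
  "grip": 0.1,
  "newtons": 40
}}

```text
clock: 14.65
position: [581.3, 98.4, 139.4]
tool_rot: [-0.706, 0.708, -0.003, 0.003]
wrist_force: [-0.2, 0.2, 6.1]
finger_gap: 31.9
grip_force: 39.4
```

Call:
{"method": "send_rows", "body": {
  "motion": [
    [[0,0,0,0,0,0],[0,0,-0.012,0,0,0],[0,0,-0.016,0,0,0],[0,0,-0.016,0,0,0]]
  ],
  "grip": 0.55
}}

```text
clock: 15.05
position: [579.9, 97.9, 133.3]
tool_rot: [-0.706, 0.708, -0.002, 0.001]
wrist_force: [-0.0, 0.7, -0.2]
finger_gap: 47.0
grip_force: 0.0
```

Call:
{"method": "send_rows", "body": {
  "motion": [
    [[0,0,0,0,0,0],[0,0,0,0,0,0],[0,0,0,0,0,0],[0,0,0,0,0,0]]
  ],
  "grip": 0.1,
  "newtons": 50
}}

```text
clock: 15.45
position: [581.3, 98.0, 134.3]
tool_rot: [-0.706, 0.708, -0.003, 0.003]
wrist_force: [4.0, 0.1, -0.6]
finger_gap: 31.5
grip_force: 49.5
```

Good grip. Gentle tug.

Call:
{"method": "send_rows", "body": {
  "motion": [
    [[0,0,0.008,0,0,0],[0,0,0.016,0,0,0],[0,0,0.024,0,0,0],[0,0,0.024,0,0,0]]
  ]
}}

```text
clock: 15.85
position: [581.8, 98.0, 137.6]
tool_rot: [-0.706, 0.708, -0.002, 0.004]
wrist_force: [13.4, 3.2, -20.1]
finger_gap: 31.8
grip_force: 52.3
```

The catch holds (20 N after about 3 mm). Ease down and give the knob a quarter turn.

Call:
{"method": "send_rows", "body": {
  "motion": [
    [[0,0,-0.012,0,0,0],[0.004,0,-0.022,0,0,0],[0.004,0,-0.022,0,0,0]]
  ]
}}

```text
clock: 16.15
position: [581.4, 98.0, 134.3]
tool_rot: [-0.706, 0.708, -0.002, 0.002]
wrist_force: [1.9, -0.7, -1.9]
finger_gap: 31.3
grip_force: 53.7
```

Call:
{"method": "send_rows", "body": {
  "motion": [
    [[0,0,0,0,0,-0.04],[0,0,0,0,0,-0.08],[0,0,0,0,0,-0.12],[0,0,0,0,0,-0.16],[0,0,0,0,0,-0.2]]
  ]
}}

```text
clock: 16.65
position: [581.0, 98.2, 134.4]
tool_rot: [-0.45, 0.893, -0.003, 0.001]
wrist_force: [2.2, 0.4, -1.9]
finger_gap: 31.6
grip_force: 53.7
```

Call:
{"method": "send_rows", "body": {
  "motion": [
    [[0,0,0,0,0,-0.04],[0,0,0,0,0,-0.08],[0,0,0,0,0,-0.12],[0,0,0,0,0,-0.16],[0,0,0,0,0,-0.2]]
  ]
}}

```text
clock: 17.15
position: [580.9, 98.4, 134.3]
tool_rot: [-0.152, 0.988, -0.003, -0.0]
wrist_force: [1.8, -0.1, -2.1]
finger_gap: 31.7
grip_force: 53.7
```

Call:
{"method": "send_rows", "body": {
  "motion": [
    [[0,0,0,0,0,-0.04],[0,0,0,0,0,-0.08],[0,0,0,0,0,-0.1],[0,0,0,0,0,-0.1],[0,0,0,0,0,-0.1]]
  ]
}}

```text
clock: 17.65
position: [580.8, 98.6, 134.3]
tool_rot: [0.001, 1.0, -0.003, -0.001]
wrist_force: [1.5, 0.3, -1.8]
finger_gap: 31.5
grip_force: 53.7
```

Call:
{"method": "send_rows", "body": {
  "motion": [
    [[0.003,0,0.01,0,0,0],[0.006,0,0.02,0,0,0],[0.01,0,0.03,0,0,0],[0.01,0,0.03,0,0,0]]
  ]
}}

```text
clock: 18.05
position: [583.7, 98.5, 142.1]
tool_rot: [0.001, 1.0, -0.003, -0.001]
wrist_force: [2.0, 2.0, -3.8]
finger_gap: 31.5
grip_force: 53.5
```

Free now (8 mm up at 4 N). I lift along the arc about the hinge.

Call:
{"method": "send_rows", "body": {
  "motion": [
    [[0.024,0,0.047,0,0,0],[0.046,0,0.083,0,0,0],[0.071,0,0.117,0,0,0],[0.099,0,0.148,0,0,0],[0.129,0,0.177,0,0,0]]
  ]
}}

```text
clock: 18.55
position: [616.2, 98.0, 186.9]
tool_rot: [0.002, 1.0, -0.003, -0.001]
wrist_force: [-0.5, 3.2, -4.0]
finger_gap: 31.7
grip_force: 51.3
```

Call:
{"method": "send_rows", "body": {
  "motion": [
    [[0.033,0,0.026,0,0,0],[0.068,0,0.05,0,0,0],[0.105,0,0.07,0,0,0],[0.143,0,0.086,0,0,0],[0.183,0,0.1,0,0,0]]
  ]
}}

```text
clock: 19.05
position: [662.7, 97.4, 211.7]
tool_rot: [0.002, 1.0, -0.004, -0.0]
wrist_force: [-3.3, -0.3, -1.9]
finger_gap: 31.3
grip_force: 51.8
```

Call:
{"method": "send_rows", "body": {
  "motion": [
    [[0,0,0,0,0,0],[0,0,0,0,0,0],[0,0,0,0,0,0]]
  ]
}}

```text
clock: 19.35
position: [661.9, 97.4, 211.1]
tool_rot: [0.002, 1.0, -0.004, -0.0]
wrist_force: [-2.0, -1.5, -1.1]
finger_gap: 31.5
grip_force: 52.0
```

```bash
python3 - <<'E'
from h import *
np.set_printoptions(precision=3,suppress=True)
s=manip.read_state();print(s["position"],s["wrist_force"],s["q"])
p=s["position"];print(np.degrees(np.arctan2(p[2]-1-94,694.5-p[0]))-18.9)
sd=grab("side");t=grab("top")
cv2.imwrite("pics/open.png",np.hstack([cv2.resize(sd[0][110:310,240:420],None,fx=2.1,fy=2.1),cv2.resize(t[0][120:320,170:410],None,fx=1.65,fy=2.1)])[:,:,::-1])
E
```

```text
[661.867  97.445 211.116] [-2.041 -1.517 -1.106] [ 0.094  0.535 -0.447  1.574  0.258  1.093  1.149]
55.402791292732466
```

View pics/open.png

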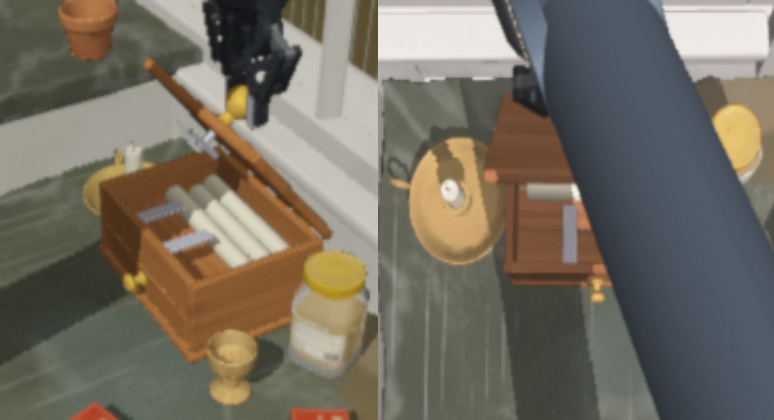

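The lid is held open at about 55°: knob in the fingers at (240,100), candles exposed at (230,215), drawer shut with its pull at (135,280), and the bystanders where they stood. Handing in.

```bash
python3 -c "
from station import manip
print(manip.sign_off())"
```

```text
the job is handed in; nothing more can be done
None
```

The job is handed in: the matchbox is in the shut drawer, the catch held on the first tug and freed with a quarter turn, and the lid is held open at about 55° with the chamberstick, egg cup and jar where they stood.

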